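# Mineral stall: bring the tall stone slice from the slotted rack to the viewing plinth

## Task

Slide the tall stone slice straight up out of the slotted rack, lean it on the little sloping easel with its lower end against the lip, and let go of it there. Then take it again by its two long sides and lay it flat, centred and lengthwise, on the narrow white viewing plinth. Stone slices break easily: set it down gently, never drop it or let it flop over, and leave the short slices in the rack and the other things on the stall where they are.

Things in the scene. Friction and masses are not known exactly. Their poses are not given: they have to be found in the camera images.
- slab: The tall slice: plain rectangular polished plate of banded grey-white stone, 10 mm thick (its x), 55 wide (its y), 110 long (its z), 0.11 to 0.22 kg. Origin: centre of its lower end face. At the start it stands upright (+z up) in any one of the rack's three slots. Both faces and both ends are alike; either may end on top.
- slab_center (a point): Middle of the tall slice: 55 mm from its origin along its z.
- rack: Fixed wooden block 170 (its x) x 85 x 40 mm high, left or right of the easel, turned up to 0.3 rad. Three slots across it at x = -55, 0, +55 mm, each 13 (along x) x 61 mm, 30 deep, floor 10 mm above the table; a slice stands in each, the tall one's top 120 mm above the table, the short ones' 75. Origin: centre of underside, z up.
- short_a: A short slice of the same stone, 10 x 55 x 65 mm, standing in another slot; stays there. Origin: centre of its lower end face.
- short_b: The other short slice, 10 x 55 x 65 mm, same origin; stays there.
- easel: Fixed wooden easel, base 105 (its x) x 64 x 8 mm; +x points to the robot within 0.3 rad; origin: centre of underside, z up. Its rest, a strip 40 wide, 70 long, faces +x and leans back 30 degrees from upright: a slice on it leans its top to -x. At its foot a lip stands 14 mm out, square to it; inner corner at x = 23, z = 20 mm. The slice overhangs the strip 40 mm at the top, 7.5 each side.
- easel_rest (a point): On the easel: the point where the middle of the tall slice lies when it rests fully home (x = 0, y = 0, z = 70 mm in the easel's frame).
- plinth: Fixed white plastic viewing plinth, on the other side of the easel from the rack: a bar 100 long (its x), 36 wide (its y), flat top 40 mm above the table, on a foot 120 x 60 x 4 mm; turned up to 0.3 rad. The slice laid along it overhangs each side by 9.5 mm. Origin: centre of underside, z up.
- plinth_rest (a point): The point where the middle of the tall slice belongs when it lies flat on the plinth: 5 mm above the centre of the plinth's top.
- rock_a: Loose tan rock, 85 x 70 x 55 mm, near the table's far side; a bystander. Origin: centre of underside.
- rock_b: Loose reddish rock, 75 x 85 x 50 mm, near the far side; a bystander. Origin: centre of underside.
- rock_c: Loose grey rock, 55 x 45 x 32 mm, on the robot's side; a bystander. Origin: centre of underside.
- torch: Small black torch lying along its x, 115 mm long, 31 mm thick at the head (+x end), on the robot's side; a bystander. Origin: on the table below its middle.
- specimen_tray: White open tray 110 x 85 x 22 mm with a dark stone in it (50 mm high in all), at the far side; a bystander. Origin: centre of underside.
Mind the look-alikes: they are no part of the job. What is shaped like the slab but green is not meant.

How it is judged:
By the outcome, as a careful person would: the job done as asked, in the order asked, and still so for the second after the job is handed in, with the robot touching nothing.
It also fails if it takes over 58 s, if anything falls off the work surface, if the arm or the gripper's body presses on something with over 40 N, if the wrist force passes 120 N, or if a joint passes its speed limit or range.

## Robot

A 7-joint arm with a two-finger parallel gripper is mounted at the origin on the work surface. World frame = base frame: x ahead of the robot, y to its left, z up, the work surface at z = 0. Lengths are in m, angles in rad, forces in N, time in s.
With the tool pointing down it reaches from about 0.4 to 0.925 m from the base axis. Payload 5.6 kg.
Tool frame: the origin (TCP) lies midway between the tips of the shut fingers; the grasp point (between the pads) lies 19 mm behind it; z points along the fingers, y is the direction in which the jaws open and shut (so a half turn about z gives the same grasp; the last joint's range is limited). The gripper opens to 85 mm and grips with 20 to 120 N. Pads are 22 mm wide; open, the fingers measure 114 mm over their backs; the gripper's body (76 mm by 85 mm) begins 54 mm behind the grasp point. The pads swing forward as they close: fully open they stand 13 mm farther back than shut.
Start: joints at [-0.043, 0.468, -0.012, 1.603, 0.006, 1.071, -0.056], TCP at [0.65, -0, 0.231] pointing down, gripper open.
Joint ranges: [-2.53, 2.53], [-0.31, 2.02], [-1.57, 1.55], [0.28, 2.44], [-1.29, 4.43], [0.15, 1.84], [-2.92, 2.92]. Speed limits (rad/s): [2.57, 2.57, 3.14, 3.14, 3.14, 3.14, 3.14].

## Interface

Orientations are given as [roll, pitch, yaw] about the fixed x, y, z axes, in that order (R = Rz(yaw) Ry(pitch) Rx(roll)).
In Python, from workcell import r, planner, read_state, viewer, ticket gives the robot as it stands. The module is installed in compiled form; this text tells all that it offers. Calls block until the motion is done:
- r.move_ptp(position, orientation): joint-space move of the TCP to a pose.
- r.line_to(position, rot=None, vel=0.15, contact_N=None): straight line of the TCP; rot=None keeps the orientation; vel is the mean speed in m/s. With contact_N (N) it stops when the force on the tool has changed by that much, and returns True; else False.
- r.movej(angles): joint-space move.
- r.move_gripper(opening): finger opening in m; the grip force is fixed at half the most; returns when the fingers have stopped.
- r.wait(seconds).
- planner.inverse_kinematics(position, orientation): joint angles nearest the present ones, or None.
- read_state(): the state.
- viewer.read_camera(name): name is "scene" or "side" or "wrist"; returns (picture, depth): 384x512x3 uint8, red, green, blue; 384x512 float32, m along the optical axis (not along the pixel's ray), 0 where there is no reading.
- viewer.camera_info(name): a dict with "fx", "fy", "cx", "cy" (pixels), "eye" and "attitude" of the camera in the world. Camera axes: x right, y down, z forward; pixel columns grow to the right and rows downward; lengths in m; the calibration is good to about 2 mm. A picture is of the moment at which its call begins: read the wrist's pose just before it. camera_info takes no time and is no camera call; for the wrist camera it gives the pose at the moment of the call.
A pose or a line that the arm cannot do raises r.PlanningError and nothing moves.
- ticket.job_done(): hands the job in, once; it reports no verdict.
The state is a dict: "time_s": time; "joint_positions": joint angles; "joint_vel": joint speeds; "joint_efforts": joint torques, N m; "tool_pos": TCP position; "eef_rot": TCP orientation; "ft_force": force on the tool from outside, world axes, zero at the start; "ft_torque": the same for the moment, N m; "gripper_width": finger opening in m.
Only numpy, scipy, OpenCV 4.12 (cv2) and the standard library are available. Lean on these libraries where they do the work, as an engineer would, in place of code of your own. Each camera call takes 0.05 s, during which the arm holds its last target. There are 200 camera calls.

## Working session

There is one attempt and no reset: what is moved stays moved. The work goes in short steps, each a Python script; the robot and the scene stay as the last script left them, time stands still between calls to the robot, and variables do not carry over. Pictures are saved under pics/ and viewed, on a budget of 10 in all, crops included, one or two more only if the job needs it, and the job is handed in when it is done.

```bash
mkdir -p pics; python3 - <<'E'
from workcell import r,planner,read_state,viewer,ticket
import cv2,numpy as np
for n in ("scene","side"):
    p,d=viewer.read_camera(n); i=viewer.camera_info(n); print(n,i, (d>0).mean())
    cv2.imwrite(f"pics/{n}0.png",p[:,:,::-1]); np.savez(f"pics/{n}0.npz",p=p,d=d,i=np.array(i,dtype=object))
s=read_state();print(s)
E
```

```text
scene {'fx': 449.164041163565, 'fy': 449.164041163565, 'cx': 260.37038959819, 'cy': 183.14840250556045, 'eye': array([1.18152554, 0.67245253, 0.78115304]), 'attitude': array([-2.23776222,  0.01903367,  2.36324594])} 0.9960123697916666
side {'fx': 400.15030107578843, 'fy': 400.15030107578843, 'cx': 259.77096817487563, 'cy': 196.80082591613504, 'eye': array([0.46463236, 0.77964291, 0.61166372]), 'attitude': array([-2.18801985,  0.02160686, -2.99371084])} 0.99609375
{'time_s': 0.1, 'joint_positions': array([-0.04303146,  0.46831233, -0.01163215,  1.60355861,  0.00597755,
        1.07138903, -0.0563158 ]), 'joint_vel': array([-0.00087223, -0.00230387, -0.00059515, -0.00174618,  0.00158598,
       -0.00091174,  0.00166903]), 'joint_efforts': array([ 1.06754396e-03, -5.33521950e+01,  2.19214533e-02, -2.51963443e+01,
        1.15740488e-02,  4.25570266e-03,  1.47225879e-06]), 'tool_pos': array([ 6.49484742e-01, -2.18825091e-05,  2.30407304e-01]), 'eef_rot': array([-3.13996229e+00,  8.42689115e-05,  1.57076316e+00]), 'ft_force': array([ 0.19701683, -0.47068782,  0.45473422]), 'ft_torque': array([ 0.02917017, -0.01095615,  0.01893639]), 'gripper_width': 0.08544069846913253}
```

View pics/scene0.png

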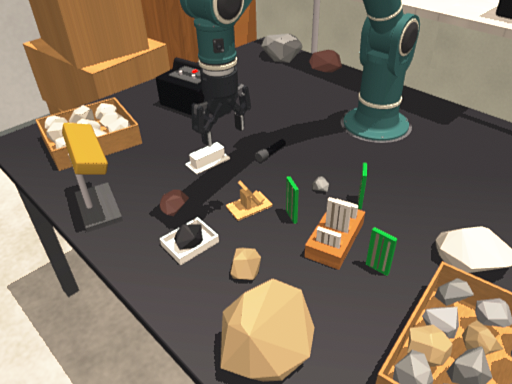

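View pics/side0.png

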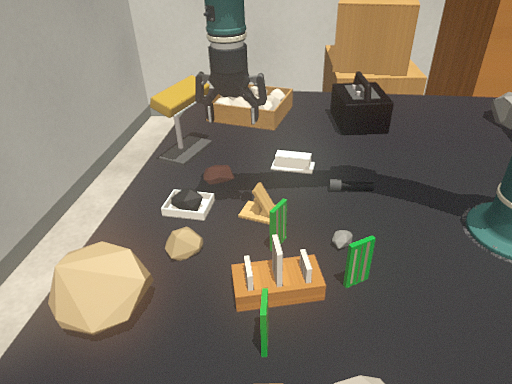

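The tall grey-white slice is at scene (341,215) and side (278,262), in the middle slot. The candidates are:
- Tall slice: scene (341,215).
- Short slices: scene (328,238), and one more at about (350,215), hidden behind the tall slice.
- Green look-alikes: scene (292,200), (363,186) and (381,250).

I choose the non-green tall one. The easel is at (249,203) and the plinth at (207,157). Next I measure with depth and take a close crop.

```bash
cat > h.py <<'E'
import numpy as np,cv2
from scipy.spatial.transform import Rotation as R
def cloud(d,i):
    v,u=np.mgrid[:d.shape[0],:d.shape[1]]
    c=np.stack([(u-i['cx'])/i['fx']*d,(v-i['cy'])/i['fy']*d,d],-1)
    return c@R.from_euler('xyz',i['attitude']).as_matrix().T+i['eye']
def load(n):
    z=np.load(f"pics/{n}.npz",allow_pickle=True); i=z['i'].item()
    return z['p'],z['d'],i,cloud(z['d'],i)
def rect(pts):
    (cx,cy),(w,h),a=cv2.minAreaRect((pts*1000).astype(np.float32))
    if w<h: w,h,a=h,w,a+90
    a=(a+90)%180-90
    return np.round([cx/1000,cy/1000,w,h],4),round(np.radians(a),3)
E
python3 - <<'E'
from h import *
for n in("scene0","side0"):
    p,d,i,P=load(n); hsv=cv2.cvtColor(p,cv2.COLOR_RGB2HSV); H,S,V=[hsv[...,k].astype(int) for k in range(3)]
    ws=(P[...,0]>.3)&(P[...,0]<1.1)&(abs(P[...,1])<.6)&(d>0)
    z=P[...,2]
    print(n,'table z',np.median(z[ws&(V<60)&(z<.02)]))
    def comps(m,lab,lo=25):
        k,L,st,c=cv2.connectedComponentsWithStats((m&ws).astype(np.uint8),connectivity=8)
        for j in range(1,k):
            if st[j,4]>=lo:
                q=P[L==j]; print(lab,'px',c[j].round(),'n',st[j,4],'z',np.percentile(q[:,2],[2,50,98]).round(3),'med',np.median(q,0).round(3),*rect(q[:,:2]))
    woody=(H>5)&(H<25)&(S>100)&(V>80)
    comps(woody&(z>.034)&(z<.046),'rack top')
    comps(woody&(z>.003)&(z<.013),'easel base')
    comps(woody&(z>.05)&(z<.11),'easel up',10)
    white=(S<60)&(V>110)
    comps(white&(z>.033)&(z<.047),'plinth top')
    comps(white&(z>.06)&(z<.13),'slices',15)
    comps((H>45)&(H<75)&(S>120)&(z>.01),'green')
    comps((z>.02)&(z<.3),'all',30)
p,_,_,_=load("scene0"); q,_,_,_=load("side0")
a=cv2.resize(p[165:275,200:410],None,fx=3.8,fy=2.7,interpolation=2)
a=cv2.resize(p[165:275,200:410],(780,300*1),interpolation=2);b=cv2.resize(q[180:310,210:390],(780,300),interpolation=2)
a=cv2.resize(p[165:275,200:410],(573,300),interpolation=2);b=cv2.resize(q[180:310,210:390],(415,300),interpolation=2)
b=cv2.copyMakeBorder(b,0,0,0,158,0)
cv2.imwrite("pics/crop.png",np.vstack([a,b])[:,:,::-1])
E
```

```text
scene0 table z -0.0009395981406409293
rack top px [119. 139.] n 148 z [0.034 0.041 0.046] med [ 0.679 -0.478  0.041] [  0.6751  -0.4778 127.8124  13.5965] -0.202
rack top px [ 61. 157.] n 53 z [0.035 0.04  0.046] med [ 0.851 -0.513  0.04 ] [ 0.8499 -0.5121 38.1597 10.3623] -0.117
rack top px [172. 199.] n 234 z [0.034 0.041 0.046] med [ 0.735 -0.121  0.041] [ 0.7307 -0.1314 63.4111 59.861 ] -0.502
rack top px [245. 198.] n 46 z [0.034 0.041 0.046] med [0.602 0.013 0.041] [6.01700e-01 4.90000e-03 3.69332e+01 1.18159e+01] -1.441
rack top px [335. 237.] n 881 z [0.035 0.039 0.042] med [0.561 0.263 0.039] [  0.5259   0.2412 172.7131  86.4512] 0.298
rack top px [245. 261.] n 213 z [0.034 0.04  0.046] med [0.753 0.164 0.04 ] [ 0.7395  0.1559 64.5811 39.1742] 0.418
rack top px [444. 279.] n 44 z [0.035 0.04  0.046] med [0.491 0.496 0.04 ] [ 0.4927  0.4945 27.1025 12.6241] -0.914
rack top px [480. 296.] n 64 z [0.034 0.041 0.046] med [0.481 0.567 0.041] [ 0.4806  0.569  32.0585  4.7643] -1.368
rack top px [293. 361.] n 318 z [0.035 0.042 0.046] med [0.847 0.402 0.042] [  0.8457   0.3908 155.
[... 9781 characters left out ...]
.273
all px [187. 200.] n 702 z [0.021 0.032 0.05 ] med [0.774 0.01  0.032] [ 7.789000e-01 -1.100000e-03  1.114032e+02  8.868100e+01] -0.049
all px [183. 241.] n 762 z [0.021 0.037 0.055] med [0.737 0.166 0.037] [ 0.7391  0.1564 81.2619 54.486 ] 0.564
all px [342. 236.] n 215 z [0.021 0.028 0.034] med [0.397 0.095 0.028] [ 0.3969  0.0932 41.0291 38.0572] 1.365
all px [359. 258.] n 968 z [0.022 0.074 0.113] med [0.372 0.207 0.074] [ 0.3707  0.2019 56.3156 12.4208] 0.605
all px [ 97. 287.] n 7018 z [0.04  0.086 0.122] med [0.827 0.351 0.086] [  0.8374   0.341  187.2001 139.2263] 0.342
all px [361. 380.] n 283 z [0.027 0.06  0.076] med [0.38  0.446 0.06 ] [ 0.3727  0.4446 76.0564 30.9027] 0.409
```

View pics/crop.png

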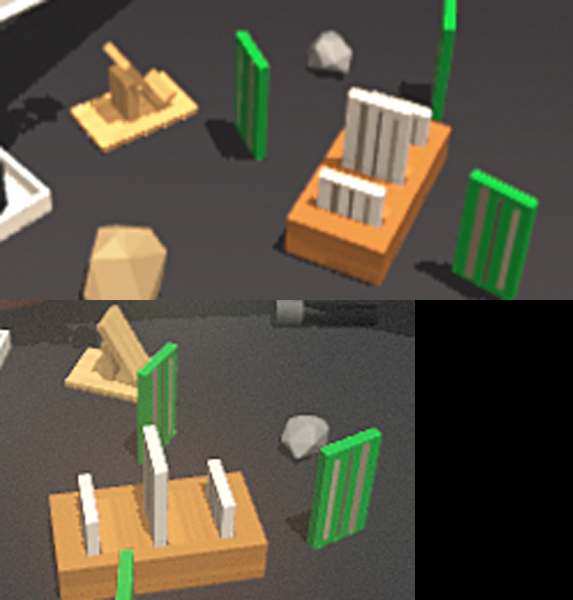

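The crop shows the tall banded grey-white slice in the middle slot. The greens are clearly different and stand free on the table. Next I check IK for all key poses and take a wrist look at the easel.

```bash
cat >> h.py <<'E'
RACK=np.array([.5254,.2403,0]); RY=.296
EAS=np.array([.590,.006,0]); EY=np.pi-.234
PLI=np.array([.5336,-.2329,0]); PY=-.088
Z=lambda a:R.from_euler('z',a).as_matrix()
def frame(z,y):
    z=np.array(z,float)/np.linalg.norm(z); y=np.array(y,float); y-=z*(y@z); y/=np.linalg.norm(y)
    return np.column_stack([np.cross(y,z),y,z])
def rpy(M): return R.from_matrix(M).as_euler('xyz')
def E(v): return EAS+Z(EY)@np.array(v,float)     # easel point
def Ed(v): return Z(EY)@np.array(v,float)
UP=np.array([-.5,0,.8660254]); NO=np.array([.8660254,0,.5])   # slab z / front normal in easel frame
E
python3 - <<'E'
from workcell import planner,viewer,read_state
from h import *
p,d=viewer.read_camera("wrist"); i=viewer.camera_info("wrist")
np.savez("pics/wrist0.npz",p=p,d=d,i=np.array(i,dtype=object)); cv2.imwrite("pics/wrist0.png",p[:,:,::-1])
def t(lab,pos,M):
    for s in (1,-1):
        N=M@np.diag([s,s,1]); q=planner.inverse_kinematics(pos,rpy(N)); print(lab,s,None if q is None else np.round(q,2))
Mr=frame([0,0,-1],Z(RY)[:,1]); t('rack',RACK+[0,0,.062],Mr); t('rackup',RACK+[0,0,.24],Mr)
Me=frame(Ed(-UP),Ed([0,1,0])); c=E([0,0,.07])
for off in(0,.03,.12): t(f'easel{off}',c-Ed(UP)*(.062-.065)+Ed(UP)*off,Me)
for a in (90,75,60,45):   # angle between tool and slab axis
    k=np.radians(a); tz=-np.cos(k)*UP-np.sin(k)*NO
    M=frame(Ed(tz),Ed([0,1,0])); 
    for b in(0,.1): t(f're{a},{b}',c+Ed(tz)*(.014-b),M)
    # plinth: slab z -> +plinth x (away from robot), normal up
    tp=Z(PY)@(-np.cos(k)*np.array([1,0,0])-np.sin(k)*np.array([0,0,1]))
    t(f'pl{a}',PLI+[0,0,.045]+tp*.014,frame(tp,Z(PY)[:,1]*-1))
P=cloud(d,i);hsv=cv2.cvtColor(p,cv2.COLOR_RGB2HSV); z=P[...,2]
w=(hsv[...,0]>5)&(hsv[...,0]<25)&(hsv[...,1]>100)&(np.hypot(P[...,0]-.59,P[...,1])<.1)
for lo,hi in((.003,.013),(.06,.1)):
    m=w&(z>lo)&(z<hi); print(m.sum(), rect(P[m][:,:2]) if m.sum()>5 else '')
print((hsv[...,2]<60).mean(), np.median(z[(hsv[...,2]<60)&(d>.1)]),i)
E
```

```text
rack 1 [-0.17  0.62 -0.41  1.87  0.36  0.72  1.08]
rack -1 [-0.61  0.57  0.16  1.9  -0.14  0.68 -1.64]
rackup 1 [-0.12  0.39 -0.47  1.75  0.2   1.05  1.21]
rackup -1 [-0.6   0.33  0.15  1.78 -0.06  1.03 -1.71]
easel0 1 [-0.22  0.86  0.34  1.47 -0.34  1.4  -1.57]
easel0 -1 [ 0.18  0.87 -0.3   1.43  0.08  1.37  1.23]
easel0.03 1 [-0.21  0.85  0.35  1.42 -0.33  1.46 -1.58]
easel0.03 -1 [ 0.18  0.86 -0.3   1.38  0.07  1.43  1.23]
easel0.12 1 [-0.19  0.84  0.38  1.24 -0.33  1.64 -1.6 ]
easel0.12 -1 [ 0.18  0.85 -0.3   1.2   0.07  1.62  1.24]
re90,0 1 [ 0.33  0.89 -0.68  2.38  2.57  1.29  2.06]
re90,0 -1 [ 0.33  0.89 -0.68  2.38  2.57  1.29 -1.08]
re90,0.1 1 None
re90,0.1 -1 None
pl90 1 [ 0.12  0.64  0.31  1.91 -0.31  0.64 -1.04]
pl90 -1 [ 0.54  0.65 -0.24  1.88  0.24  0.65  1.63]
re75,0 1 [ 0.35  0.7  -0.67  2.31  2.31  0.84  2.23]
re75,0 -1 [ 0.69  1.01 -1.12  2.29  2.26  1.15 -0.55]
re75,0.1 1 None
re75,0.1 -1 None
pl75 1 [ 0.06  0.76  0.37  1.72 -0.22  0.97 -1.14]
pl75 -1 [ 0.48  0.75 -0.22  1.69  0.24  0.99  1.62]
re60,0 1 [-0.15  0.51 -0.01  2.22  1.91  0.21  2.45]
re60,0 -1 [ 0.39  
[... 312 characters left out ...]
 [-0.    0.53 -0.14  2.04  0.46  0.36  0.82]
re45,0.1 1 [-0.46  0.33  0.4   2.08 -0.08  0.5  -1.84]
re45,0.1 -1 [ 0.06  0.34 -0.23  2.05  0.34  0.54  0.93]
pl45 1 [ 0.03  1.05  0.43  1.34 -0.15  1.57 -1.19]
pl45 -1 [ 0.4   1.03 -0.2   1.3   0.27  1.62  1.61]
869 (array([5.880000e-01, 4.200000e-03, 1.051455e+02, 6.422160e+01]), np.float64(-0.226))
719 (array([5.97300e-01, 1.90000e-03, 4.03614e+01, 1.90081e+01]), np.float64(1.34))
0.2444000244140625 -1.132000199091654e-05 {'fx': 320.1931623746823, 'fy': 320.1931623746823, 'cx': 255.2121280884668, 'cy': 199.54228762551196, 'eye': array([0.649814  , 0.0823543 , 0.37284457]), 'attitude': array([ 2.81767609e+00,  1.74211920e-03, -4.11441091e-04])}
```

View pics/wrist0.png

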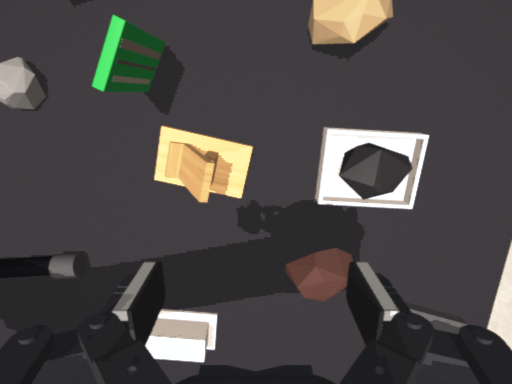

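The wrist view shows the easel base cleanly around (203,163) at its true size, so I take its pose from this view. The plinth is partly visible at (183,335). Now I go above the rack and refine the slab pose with the wrist camera.

```bash
cat >> h.py <<'E'
EAS=np.array([.5885,.0045,0]); EY=np.pi-.229
FL=np.diag([-1,-1,1])
E
python3 - <<'E'
from workcell import r,viewer,read_state
from h import *
Mr=frame([0,0,-1],Z(RY)[:,1]); r.move_ptp(RACK+[0,0,.25],rpy(Mr))
r.wait(.3);i=viewer.camera_info("wrist");p,d=viewer.read_camera("wrist")
cv2.imwrite("pics/wrist1.png",p[:,:,::-1]);P=cloud(d,i);z=P[...,2]
hsv=cv2.cvtColor(p,cv2.COLOR_RGB2HSV);H,S,V=[hsv[...,k].astype(int) for k in range(3)]
near=(np.hypot(P[...,0]-.525,P[...,1]-.24)<.12)&(d>.1)
m=near&(H>5)&(H<25)&(S>100)&(z>.036)&(z<.046);print('rack',m.sum(),rect(P[m][:,:2]))
for lo,hi in((.112,.128),(.07,.08)):
    m=(near&(S<60)&(V>90)&(z>lo)&(z<hi)).astype(np.uint8);k,L,st,c=cv2.connectedComponentsWithStats(m)
    for j in range(1,k):
        if st[j,4]>40:print('slice',st[j,4],c[j].round(),rect(P[L==j][:,:2]),np.median(P[L==j][:,2]))
s=read_state();print(s['time_s'],s['joint_positions'].round(2),s['tool_pos'].round(4))
E
```

```text
rack 7442 (array([  0.5257,   0.2407, 170.1699,  85.1144]), np.float64(0.298))
slice 757 [256. 188.] (array([ 0.5248,  0.2411, 54.4946, 10.8387]), np.float64(-1.253)) 0.11943996365074416
slice 618 [257. 121.] (array([ 0.4723,  0.226 , 54.4008,  9.6982]), np.float64(-1.278)) 0.07470081058046552
slice 486 [256. 225.] (array([ 0.5773,  0.2567, 54.0385, 10.2853]), np.float64(-1.266)) 0.074498476998794
1.6667 [-0.11  0.38 -0.47  1.74  0.19  1.07  1.22] [0.5257 0.2399 0.2499]
```

```bash
python3 - <<'E'
from workcell import r,viewer,read_state
from h import *
C=np.array([.5254,.2409,0]);M=rpy(frame([0,0,-1],Z(.302)[:,1]))
def st(l):
    s=read_state();print(l,round(s['time_s'],2),s['tool_pos'].round(4),s['ft_force'].round(1),round(s['gripper_width'],4))
r.line_to(C+[0,0,.15],rot=M,vel=.15);st('a')
print(r.line_to(C+[0,0,.06],vel=.1,contact_N=8));st('b')
r.move_gripper(.05);st('grip')
r.line_to(C+[0,0,.10],vel=.06);st('up1')
r.line_to(C+[0,0,.24],vel=.15);r.wait(.3);st('up2')
for n in("side","scene"):
    p,d=viewer.read_camera(n);i=viewer.camera_info(n)
    np.savez(f"pics/{n}1.npz",p=p,d=d,i=np.array(i,dtype=object))
    cv2.imwrite(f"pics/{n}1.png",p[:,:,::-1])
E
```

```text
a 2.48 [0.5259 0.2414 0.1508] [-0.4 -0.9  0.6] 0.0851
False
b 3.53 [0.5259 0.2413 0.0607] [-1.1  0.3  0.1] 0.0858
grip 3.92 [0.526  0.241  0.0608] [-0.8 -1.   5.4] 0.054
up1 4.74 [0.5252 0.2407 0.0999] [-0.  -0.1 -0.6] 0.0539
up2 6.12 [0.5252 0.2408 0.2394] [ 0.6  0.3 -0.7] 0.0543
```

View pics/side1.png

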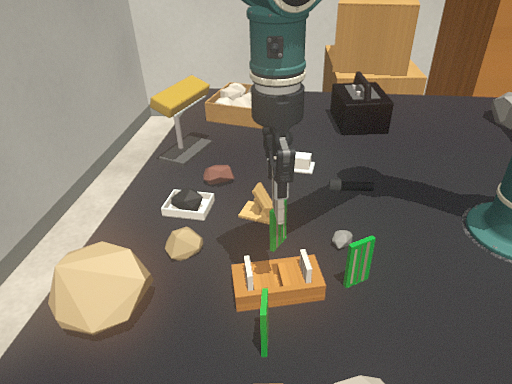

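The slab hangs straight in the jaws and both short slices stayed in the rack at (249,273) and (306,266). Now to the easel.

```bash
cat >> h.py <<'E'
C0=np.array([.5254,.2409,0])
def st(l):
    from workcell import read_state
    s=read_state();print(l,round(s['time_s'],2),s['tool_pos'].round(4),s['ft_force'].round(1),round(s['gripper_width'],4))
    return s
def T(a,n,u=0): return E([0,0,.07])+Ed(UP)*a+Ed(NO)*n   # slab-centre target in easel
E
python3 - <<'E'
from workcell import r,viewer,read_state
from h import *
M=rpy(frame(Ed(-UP),Ed([0,1,0]))@FL); k=-.0045
r.line_to(T(k+.13,.03),rot=M,vel=.12);st('pre')
r.line_to(T(k+.012,.012),vel=.1);r.wait(.3);s=st('near')
print(r.line_to(T(k+.012,-.006),vel=.02,contact_N=2.5));s=st('rest')
def loc(s): 
    v=Z(EY).T@(s['tool_pos']-E([0,0,.07])); return np.round([v@UP-k,v@NO,v[1]],4)
print(loc(s)); n=loc(s)[1]+.001
r.line_to(T(k+.012,n),vel=.02);r.wait(.2)
print(r.line_to(T(k-.006,n),vel=.02,contact_N=3));s=st('lip');print(loc(s)); a=loc(s)[0]
print(r.line_to(T(k+a,n-.006),vel=.02,contact_N=2.5));s=st('rest2');print(loc(s))
for nm in("side","scene"):
    p,d=viewer.read_camera(nm);cv2.imwrite(f"pics/{nm}2.png",p[:,:,::-1])
    if nm=="side": A=cv2.resize(p[150:270,200:340],(400,342),interpolation=2)
    else: B=cv2.resize(p[120:240,190:330],(400,342),interpolation=2)
cv2.imwrite("pics/c2.png",np.hstack([A,B])[:,:,::-1])
E
```

```text
pre 8.61 [ 0.6242 -0.0031  0.1941] [-0.7 -0.  -1.3] 0.0542
near 10.25 [0.5822 0.006  0.0827] [-1.  -0.4 -1.3] 0.0543
True
rest 10.88 [0.5917 0.0036 0.0756] [-0.4  0.  -1.1] 0.0544
[ 0.011  -0.      0.0001]
True
lip 11.95 [0.5857 0.0051 0.0667] [2.4 0.1 3.6] 0.0543
[0.0002 0.0009 0.0001]
True
rest2 12.17 [0.5864 0.005  0.0663] [ 0.7 -0.3  3.5] 0.0539
[ 0.0002  0.     -0.    ]
```

View pics/c2.png

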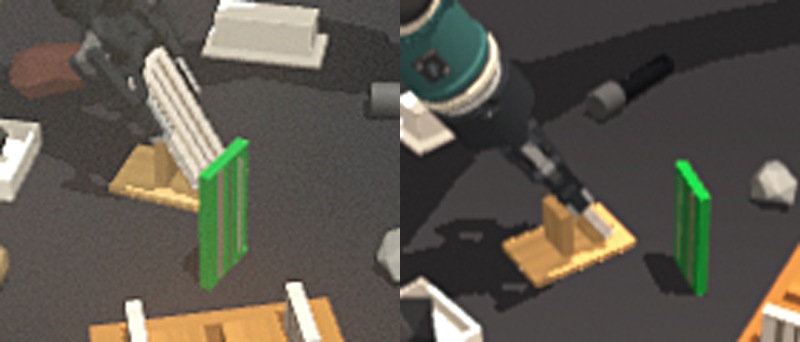

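Contacts put it home within about 0.2 mm of the nominal pose, and the picture shows it on the rest with its foot at the lip. I release, retract and check.

```bash
python3 - <<'E'
from workcell import r,viewer,read_state,planner
from h import *
k=-.0045
r.move_gripper(.085);st('open')
r.line_to(T(k+.12,0),vel=.12);st('ret')
a=np.radians(50); tz=-np.cos(a)*UP-np.sin(a)*NO; M=rpy(frame(Ed(tz),Ed([0,1,0]))@FL)
c=E([0,0,.07])
r.line_to(c+Ed(tz)*(.024-.11),rot=M,vel=.15);r.wait(.3);s=st('pre');print(s['joint_positions'].round(2))
print('ik',planner.inverse_kinematics(c+Ed(tz)*.024,M))
i=viewer.camera_info("wrist");p,d=viewer.read_camera("wrist");W=p
P=cloud(d,i);v=(P-c)@Z(EY); hsv=cv2.cvtColor(p,cv2.COLOR_RGB2HSV)
m=(hsv[...,1]<70)&(hsv[...,2]>90)&(abs(v@NO)<.015)&(np.linalg.norm(v,axis=-1)<.08)&(d>.05)
q=v[m];print('slab face',m.sum(),'normal off',np.median(q@NO).round(4),rect(np.column_stack([q@UP,q[:,1]])))
p,d=viewer.read_camera("side")
cv2.imwrite("pics/c3.png",np.hstack([cv2.resize(p[120:270,170:370],(400,300),interpolation=2),cv2.resize(W,(400,300))])[:,:,::-1])
E
```

```text
open 12.68 [0.5862 0.0049 0.0658] [ 0.1 -0.   0. ] 0.0849
ret 13.83 [ 0.6441 -0.0085  0.1693] [-0.6 -0.3 -0.2] 0.0851
pre 15.43 [0.5602 0.0109 0.1507] [ 0.6  0.  -0.6] 0.0851
[-0.03  0.3  -0.14  2.14  0.43  0.42  0.82]
ik [-1.23476800e-01  5.29897265e-01  1.18193755e-03  2.10703955e+00
  5.94575432e-01  2.10756177e-01  6.54538819e-01]
slab face 10509 normal off 0.0054 (array([-1.200000e-02, -2.000000e-04,  1.333967e+02,  5.515000e+01]), np.float64(-0.001))
```

View pics/c3.png

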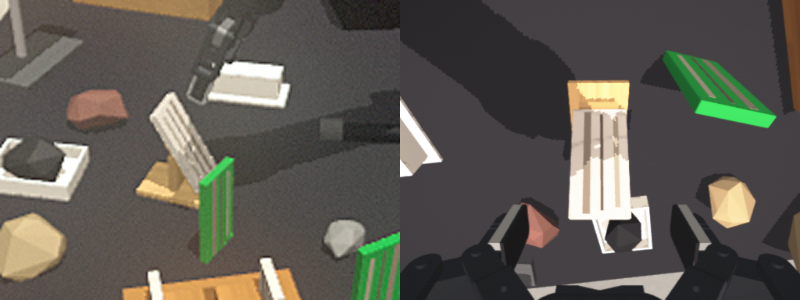

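The slab rests home on the easel, free of the gripper: its face is 5.4 mm off the rest line (nominal 5), centred within 0.2 mm. There is plenty of time, so I take a precise wrist look at the plinth before regrasping.

```bash
python3 - <<'E'
from workcell import r,viewer,read_state,planner
from h import *
a=np.radians(50); tz=-np.cos(a)*UP-np.sin(a)*NO; M=rpy(frame(Ed(tz),Ed([0,1,0]))@FL)
c=E([0,0,.07]); pre=c+Ed(tz)*(.024-.11)
r.line_to(pre+[-.02,0,.06],vel=.15)
D=frame([0,0,-1],-Z(PY)[:,1])@FL
r.move_ptp(PLI+[0,0,.25],rpy(D));r.wait(.3)
i=viewer.camera_info("wrist");p,d=viewer.read_camera("wrist");cv2.imwrite("pics/w4.png",p[:,:,::-1])
P=cloud(d,i);z=P[...,2];hsv=cv2.cvtColor(p,cv2.COLOR_RGB2HSV)
w=(hsv[...,1]<60)&(hsv[...,2]>100)&(np.hypot(*(P[...,:2]-PLI[:2]).transpose(2,0,1))<.1)&(d>.1)
for lo,hi in((.037,.044),(.001,.009)):
    m=w&(z>lo)&(z<hi);print(m.sum(),rect(P[m][:,:2]),np.median(z[m]))
r.line_to(PLI+[0,.04,.26],vel=.2)
r.move_ptp(pre+[-.02,0,.06],M);r.line_to(pre,vel=.15);s=st('pre');print(s['joint_positions'].round(2))
E
```

```text
2764 (array([ 0.5326, -0.2336, 99.9354, 35.6339]), np.float64(-0.104)) 0.03965303474193363
1933 (array([  0.5327,  -0.2346, 122.106 ,  62.2762]), np.float64(-0.108)) 0.0036619850077090343
pre 19.23 [0.5603 0.0104 0.151 ] [1.2 0.1 0. ] 0.0852
[ 0.02  0.3  -0.19  2.13  0.46  0.42  0.79]
```

```bash
cat >> h.py <<'E'
PLI=np.array([.5326,-.2338,0]); PY=-.105
a5=np.radians(50); tz=-np.cos(a5)*UP-np.sin(a5)*NO
tp=Z(PY)@np.array([-np.cos(a5),0,-np.sin(a5)])
E
python3 - <<'E'
from workcell import r,viewer,read_state
from h import *
c=E([0,0,.07])
print(r.line_to(c+Ed(tz)*.024,vel=.08,contact_N=6));s=st('in')
r.move_gripper(.05);s=st('grip');v=Z(EY).T@(s['tool_pos']-c);off=[v@UP,v@NO,v[1]];print('off',np.round(off,4))
np.save('off.npy',off)
p0=s['tool_pos']
r.line_to(p0+Ed(UP)*.012+Ed(NO)*.005,vel=.04);st('lift')
r.line_to(p0+Ed(UP)*.03+Ed(NO)*.03+[0,0,.06],vel=.1);r.wait(.2);st('up')
p,d=viewer.read_camera("side");i=viewer.camera_info("side")
cv2.imwrite("pics/c5.png",cv2.resize(p[90:270,170:370],(640,576),interpolation=2)[:,:,::-1])
E
```

```text
False
in 20.76 [0.5967 0.0027 0.048 ] [-0.6  0.1  0. ] 0.0849
grip 21.15 [0.5965 0.0026 0.048 ] [-3.   0.2  4.3] 0.0539
off [-0.0149 -0.0181  0.    ]
lift 21.64 [0.5983 0.002  0.0612] [ 0.6 -0.6 -0.9] 0.0542
up 22.88 [0.5855 0.0051 0.1483] [-0.1 -0.3 -1.4] 0.0541
```

View pics/c5.png

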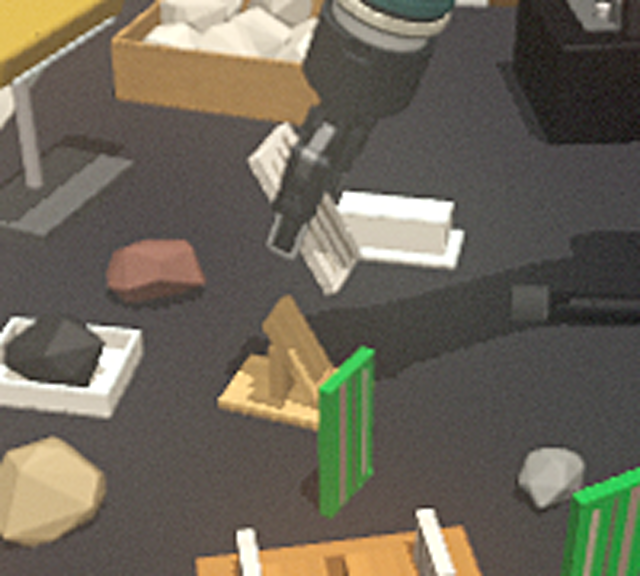

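The slab is held at its middle, clear of the easel. Now I turn it flat over the plinth and check its tilt before lowering.

```bash
python3 - <<'E'
from workcell import r,viewer,read_state
from h import *
off=np.load('off.npy'); X=Z(PY)[:,0]
F=PLI+[0,0,.045]+X*off[0]+np.array([0,0,off[1]])
M=rpy(frame(tp,-Z(PY)[:,1])@FL)
r.line_to(F+[0,.03,.10],rot=M,vel=.12);r.line_to(F+[0,0,.04],vel=.1);r.wait(.4);s=st('above')
np.save('F.npy',F)
for n in("scene","side"):
    p,d=viewer.read_camera(n);P=cloud(d,viewer.camera_info(n));hsv=cv2.cvtColor(p,cv2.COLOR_RGB2HSV)
    v=(P-PLI-[0,0,.085])@Z(PY)
    m=(hsv[...,1]<70)&(hsv[...,2]>110)&(abs(v[...,0])<.065)&(abs(v[...,1])<.04)&(abs(v[...,2]-.004)<.016)
    q=v[m]
    for _ in range(4):
        A=np.column_stack([q[:,:2],np.ones(len(q))]);f=np.linalg.lstsq(A,q[:,2],rcond=None)[0];e=q[:,2]-A@f
        q=q[abs(e)<max(.002,1.5*e.std())]
    print(n,m.sum(),len(q),'tilt x,y,z0',f.round(4),'ext',np.percentile(v[m],[1,99],axis=0).round(3).tolist(),rect(v[m][:,:2]))
    c=(slice(90,210),slice(130,290)) if n=="scene" else (slice(90,210),slice(210,370))
    B=cv2.resize(p[c],(400,300),interpolation=2); A0=B if n=="scene" else np.hstack([A0,B])
cv2.imwrite("pics/c6.png",A0[:,:,::-1])
E
```

```text
above 26.12 [ 0.5179 -0.2321  0.0672] [ 0.3  1.  -2.9] 0.0544
scene 341 232 tilt x,y,z0 [-0.0019  0.0017  0.0046] ext [[-0.054, -0.026, -0.006], [0.055, 0.036, 0.008]] (array([2.000000e-04, 5.000000e-03, 1.118758e+02, 6.544390e+01]), np.float64(0.018))
side 323 209 tilt x,y,z0 [-0.0173 -0.0167  0.0072] ext [[-0.055, -0.032, -0.007], [0.053, 0.035, 0.017]] (array([-2.800000e-03, -2.100000e-03,  1.086921e+02,  7.461840e+01]), np.float64(-0.107))
```

View pics/c6.png

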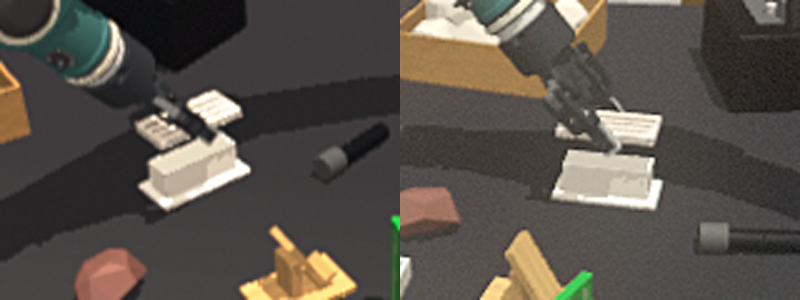

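The slab is level (0–1°), centred and aligned 40 mm above the plinth. I lower it until it touches, release and retract.

```bash
python3 - <<'E'
from workcell import r,viewer,read_state
from h import *
F=np.load('F.npy')
r.line_to(F+[0,0,.006],vel=.06);r.wait(.2);st('near')
print(r.line_to(F+[0,0,-.004],vel=.012,contact_N=2.5));r.wait(.1);s=st('touch');print('dz',(s['tool_pos']-F).round(4))
r.move_gripper(.085);st('open')
r.line_to(s['tool_pos']-tp*.10,vel=.1);st('ret')
D=frame([0,0,-1],-Z(PY)[:,1])@FL
r.move_ptp(PLI+[0,0,.26],rpy(D));r.wait(.4)
i=viewer.camera_info("wrist");p,d=viewer.read_camera("wrist");v=(cloud(d,i)-PLI)@Z(PY)
hsv=cv2.cvtColor(p,cv2.COLOR_RGB2HSV)
m=(hsv[...,1]<70)&(hsv[...,2]>90)&(np.hypot(v[...,0],v[...,1])<.1)&(abs(v[...,2]-.05)<.006)&(d>.1)
q=v[m];A=np.column_stack([q[:,:2],np.ones(len(q))]);print('slab',m.sum(),rect(q[:,:2]),'plane',np.linalg.lstsq(A,q[:,2],rcond=None)[0].round(4))
B,_=viewer.read_camera("side")
cv2.imwrite("pics/c7.png",np.hstack([cv2.resize(p,(400,300)),cv2.resize(B[60:330,130:400],(400,300),interpolation=2)])[:,:,::-1]);st('end')
E
```

```text
near 27.14 [ 0.5181 -0.2323  0.0333] [-0.3  0.9 -0.6] 0.0538
True
touch 27.81 [ 0.5177 -0.2322  0.0267] [ 1.8 -0.2  5.1] 0.0542
dz [-0.0001 -0.     -0.0002]
open 28.23 [ 0.5169 -0.232   0.0255] [-0.3  0.3  0.1] 0.0853
ret 29.38 [ 0.581  -0.2389  0.1028] [ 0.2  0.3 -0. ] 0.0852
slab 4687 (array([-2.000000e-04,  1.000000e-03,  1.093734e+02,  5.502640e+01]), np.float64(0.001)) plane [-0.      0.0015  0.0497]
end 30.64 [ 0.5328 -0.2336  0.2593] [-0.5  0.1  0.4] 0.0849
```

View pics/c7.png

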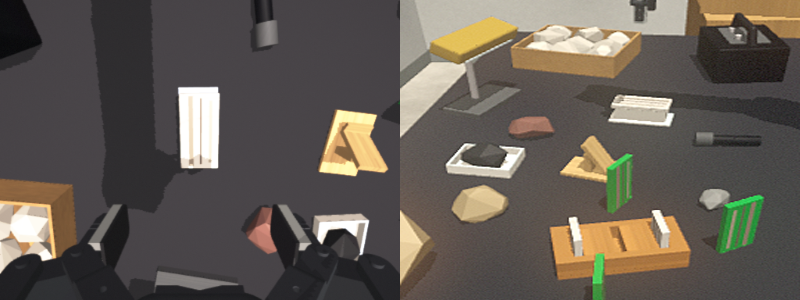

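The slab lies flat on the plinth, within 1 mm of centre and 0.001 rad of its axis. The robot is clear, and nothing else has moved.

```bash
python3 -c "
from workcell import ticket;print(ticket.job_done())"
```

```text
the job is handed in; nothing more can be done
None
```

The job is done and handed in at about 31 s of the 58 s allowed. I slid the tall slice out of the middle slot and leaned it on the easel. Contact stops put it within 0.2 mm of home, and I let go of it there. I then regrasped it by its long sides and laid it flat on the plinth by a touch-stop.

**Last checks:**
- **Slab on the plinth:** the wrist view puts it 0.2 mm off centre along the plinth, 1.0 mm across and 0.001 rad off axis, level within 0.1°, with its top at 49.7 mm.
- **Robot:** the gripper was clear of everything, and the wrist force readings I took never passed about 6 N.
- **Other things:** the short slices are still in the rack, and the bystanders look unmoved in the pictures. I did not measure them again.

**Disagreement:** over the plinth before lowering, the side camera showed about 1° of tilt while the scene camera showed none. The final wrist view showed the slab level. No check failed.

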